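# Prop the candle cooling hood half open

## Robot

A 7-joint arm with a two-finger parallel gripper is mounted at the origin on the work surface. World frame = base frame: x ahead of the robot, y to its left, z up, the work surface at z = 0. Lengths are in mm, angles in rad, forces in N, time in s.
With the tool pointing down it reaches from about 400 to 875 mm from the base axis. Payload 4.4 kg.
Tool frame: the origin (TCP) lies where the fingers leave the gripper's body, on its centre line; the fingertips stand 73 mm ahead of it and the grasp point (between the pads) lies 54 mm ahead of it; z points along the fingers, y is the line along which they close (so a half turn about z gives the same grasp; the last joint's range is limited). The gripper opens to 85 mm and grips with 20 to 120 N. Pads are 22 mm wide; open, the fingers measure 114 mm over their backs; the gripper's body (76 mm by 85 mm) begins 54 mm behind the grasp point. The pads swing forward as they close: fully open they stand 13 mm farther back than shut.
Start: joints at [-0.066, 0.628, 0.038, 1.517, -0.027, 0.996, -0.02], TCP at [650.013, 0.024, 303.913] pointing down, gripper open.
Joint ranges: [-3.06, 3.06], [-0.37, 2.12], [-1.25, 1.32], [0.18, 2.47], [-1.1, 4.24], [0.23, 1.98], [-2.94, 2.94]. Speed limits (rad/s): [2.57, 2.57, 3.14, 3.14, 3.14, 3.14, 3.14].

## Interface

Orientations are given as [roll, pitch, yaw] about the fixed x, y, z axes, in that order (R = Rz(yaw) Ry(pitch) Rx(roll)).
In Python, from cell import ctrl gives the robot as it stands.
- The arm moves only by the tool send_rows, never from a script. Its argument "rows" is a list that holds one entry, the list of rows, each a list of 6 numbers: the shift along the tool's x, y, z in cm, then the turn, a rotation vector about the tool's x, y, z in rad. In form: [[[tx, ty, tz, wx, wy, wz], ...]]. A call has 1 to 10 rows; each row is the pose to reach, as a shift and turn from the pose commanded when the call began, along the tool's axes at that moment; what a row does not reach only later rows make up. A row lasts 1/10 s, in which the tool goes at most 50 mm and 8.59 degrees, less where a joint would pass 70% of its speed; a pose out of reach is approached as far as the arm can. A call with a gripper value outside its range is refused whole. "grip" is the closure in counts, from 0 (fully open) to 255 (shut), set as the call begins (left out, the last holds). The fingers move at their own pace and stop on an object; the grip force is fixed at half the most. Time passes only in rows, so rows that repeat a pose let the fingers close. It gives the time, the measured TCP pose, the force, the opening and the grip force at its end, in the units of the state.
- ctrl.read_state(): the state, without advancing time (a new reading comes with each control period).
- ctrl.get_image(name): name is "scene" or "side" or "wrist"; returns a dict with "pixels" (384x512x3 uint8, red, green, blue), "fx", "fy", "cx", "cy" (pixels), "extrinsics" (4x4, takes a point from camera to world coordinates); the wrist camera has in their place "mount" (4x4, takes a point from camera to tool coordinates, whose origin is the TCP and whose axes are the flange's). Camera axes: x right, y up, looking along -z (the intrinsics and any distortion apply to the point x, -y, -z); pixel columns grow to the right and rows downward; lengths in mm; the calibration is good to about 2 mm. The wrist camera is an equidistant fisheye: a pixel r from the principal point sees the ray r / f radians off the axis. A picture is of the moment at which its call begins: read the wrist's pose just before it. There is no depth.
- ctrl.finish_job(): hands the job in; it is judged then, once.
The state is a dict: "clock": time; "qpos": joint angles; "qd": joint speeds; "tau": joint torques, N m; "eef_pos": TCP position; "tool_rot": TCP orientation; "force": force on the tool from outside, world axes, zero at the start; "torque": the same for the moment, N m; "width": finger opening in mm; "gripper_force": force on a finger pad.
Only numpy, scipy, OpenCV 4.12 (cv2) and the standard library are available. Lean on these libraries where they do the work, as an engineer would, in place of code of your own. Each camera call takes 0.05 s, during which the arm holds its last target. There are 200 camera calls.

## Task

The hood of the candle cooling box is thrown right back. Bring it gently down to half open and leave it held there by its prop rod: swing the rod up and work its round end into the socket on the hood's rail, so that the hood's weight keeps it there. Do not let the hood drop or slam, and leave the candles, the spray bottle and the kitchen scale where they are.

Things in the scene. Friction and masses are not known exactly. Their poses are not given: they have to be found in the camera images.
- cooler: dark grey steel base of the cooling box, 270 x 280 x 50 mm tall, fixed to the bench. Origin: centre of its underside. Its x points away from the operator's side, its y from the hood's free edge towards the hinge, z up; directions below are in this frame. The 95 mm of deck nearest the operator is a bare apron, 50 mm high, that carries the prop rod
- hood (a joint): hood angle: 0 closed, grows as the free edge rises; 1.70 thrown back on its stop, where it starts and stays. Let go above about 1.1 it falls back to the stop, below that it falls shut. About 0.72 with the rod seated; 0.62 resting on the rod's end while the rod leans on its stop. Little hinge friction
- hood_hinge (a point): fixed point on the hinge line, middle of the hood's width; the line runs along x, 52 mm above the bench. The hood (about 0.6 kg) is a clear box cover in an aluminium frame, 170 mm wide along x, 90 mm deep, 220 mm from the hinge to its free edge
- hood_handle (a point): middle of the hood's black bar handle: round, 12 mm thick, 100 mm long, parallel to the hinge, held at both ends 35 mm off the skirt at the free edge. Moves with the hood: 255 mm from the hinge line along the hood, 45 mm above the rim plane. Thrown back, it is the highest part and its open side points up
- rod (a joint): prop rod angle: 0 parked, lying level and pointing +y (towards the hinge side); grows as it swings up; 1.571 upright; 1.71 on its stop, leaning 8 degrees away from the hinge, where it stays by itself. Let go below about 1.5 it falls back to parked. About 1.33 when seated in the socket. Turns easily, about 0.1 kg
- rod_pivot (a point): fixed pivot of the prop rod on the apron, 80 mm above the bench, axis along x. The rod swings in the upright plane through this point parallel to y, 30 mm on the operator's side of the hood's skirt. Two clevis cheeks, 26 mm wide and 26 mm apart over all, stand either side of it up to 91 mm above the bench
- rod_mid (a point): point on the rod's centre line 75 mm from the pivot, a good place to hold or push it: bare round steel, 9 mm thick. Parked, it lies 30 mm above the apron; a small black rest under the rod stands 40 to 46 mm from the pivot
- rod_tip (a point): centre of the rod's free end, a ball 16 mm across, 130 mm from the pivot
- rail (a point): middle of the underside of the rail's flat run, which the ball slides along. The steel rail (16 mm wide) is carried on the operator's side of the hood, in the rod's plane, and moves with it. The run reaches 184 to 226 mm from the hinge line, 50 mm above the hood's rim plane. With the rod on its stop the lowered rail lands on the ball near the run's outer end
- socket (a point): seat in the rail for the ball's centre: a pocket 20 mm long (164 to 184 mm from the hinge line), 9 mm deeper than the flat run beside it, open below; past it an end cheek hanging 4 mm below the run stops the ball. Pushing the rod from its stop towards the hinge lifts the hood a little (a few newtons) until the ball drops into the pocket
- candle_a_center (a point): centre of a candle in a glass jar, 68 mm across, 72 mm tall, loose on the deck under the hood; leave it
- candle_b_center (a point): centre of a second such candle jar, loose on the deck, 68 mm across, 72 mm tall; leave it
- spray_center (a point): centre of a spray bottle, 48 mm across, 168 mm tall, loose on the bench to the right; leave it
- scale_center (a point): centre of a kitchen scale, 200 x 150 x 42 mm, loose on the bench to the left; leave it

How it is judged:
By the outcome, as a careful person would: the job done as asked, in the order asked, and still so for the second after the job is handed in, with the robot touching nothing.
It also fails if it takes over 72 s, if anything falls off the work surface, if the arm or the gripper's body presses on something with over 40 N, if the wrist force passes 120 N, or if a joint passes its speed limit or range.

## Working session

There is one attempt and no reset: what is moved stays moved. The work goes in short steps, Python scripts to look and compute and a tool call to move; the robot and the scene stay as the last step left them, time stands still between calls to the robot, and variables do not carry over. Pictures are saved under pics/ and viewed, at most 11 in all, crops included, and the job is handed in when it is done.

Besides the shell and the picture viewer there is one more tool, called after "Request:" as name(argument=value, ...) on one line, values as JSON. send_rows: Moves the arm, as the interface text tells. Its arguments: {"type":"object","properties":{"rows":{"type":"array","items":{"type":"array","items":{"type":"array","items":{"type":"number"}}}},"grip":{"type":"number"}},"required":["rows"]}

```bash
mkdir -p pics; ls; python3 - <<'E'
from cell import ctrl
import cv2,numpy as np
s=ctrl.read_state();print({k:np.round(v,3) if not isinstance(v,dict) else v for k,v in s.items()})
for n in("scene","side"):
    d=ctrl.get_image(n);cv2.imwrite(f"pics/{n}0.png",d["pixels"][:,:,::-1])
    print(n,d["fx"],d["fy"],d["cx"],d["cy"],np.round(d["extrinsics"],4).tolist(),[k for k in d])
E
```

```text
pics
{'clock': np.float64(0.0), 'qpos': array([-0.066,  0.629,  0.038,  1.518, -0.027,  0.996, -0.02 ]), 'qd': array([ 0.   ,  0.   , -0.001,  0.001,  0.002, -0.001,  0.001]), 'tau': array([-1.0000e-03, -5.6341e+01,  1.2260e+00, -1.9345e+01,  1.1000e-02,
        1.1000e-02, -0.0000e+00]), 'eef_pos': array([6.49516e+02, 7.20000e-02, 3.02985e+02]), 'tool_rot': array([-3.14 ,  0.   ,  1.571]), 'force': array([-0.143, -0.476,  0.492]), 'torque': array([-0.044,  0.027, -0.013]), 'gripper_force': np.float64(0.0), 'width': np.float64(85.44)}
scene 422.3552725978332 422.3552725978332 254.77624184914694 185.6452115064656 [[-0.8714, -0.3566, 0.3369, 993.6789], [0.4906, -0.6418, 0.5894, 871.2893], [0.0061, 0.6789, 0.7342, 1163.5109], [0.0, 0.0, 0.0, 1.0]] ['pixels', 'fx', 'fy', 'cx', 'cy', 'extrinsics']
side 383.12778184806257 383.12778184806257 259.7708072541312 185.93731258971428 [[0.7344, 0.3701, -0.569, -245.631], [-0.6786, 0.4132, -0.6072, -749.7053], [0.0104, 0.832, 0.5546, 837.4404], [0.0, 0.0, 0.0, 1.0]] ['pixels', 'fx', 'fy', 'cx', 'cy', 'extrinsics']
```

View pics/scene0.png

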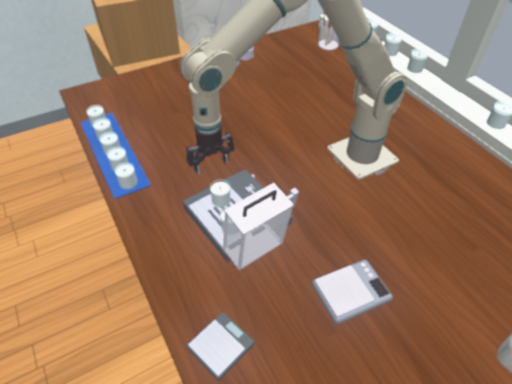

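View pics/side0.png

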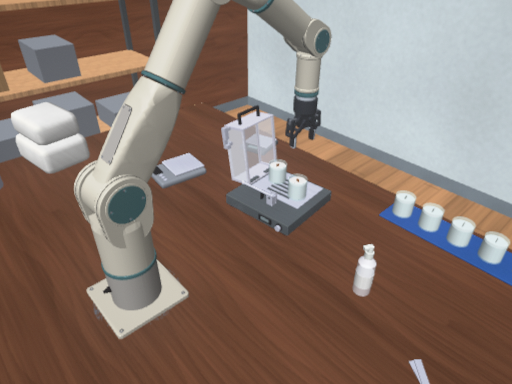

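The scene view shows the cooler at about (240,215) with its handle at (260,203). In the side view the cooler is at (278,190), the handle at (249,115) and the clevis at about (270,198). I'll zoom in on both.

```bash
python3 - <<'E'
import cv2,numpy as np
a=cv2.imread("pics/scene0.png")[160:280,170:310];b=cv2.imread("pics/side0.png")[95:235,210:340]
cv2.imwrite("pics/zs.png",cv2.resize(a,(700,600),interpolation=cv2.INTER_CUBIC))
cv2.imwrite("pics/zd.png",cv2.resize(b,None,fx=4.2857,fy=4.2857,interpolation=cv2.INTER_CUBIC))
E
```

```text
(no output)
```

View pics/zs.png

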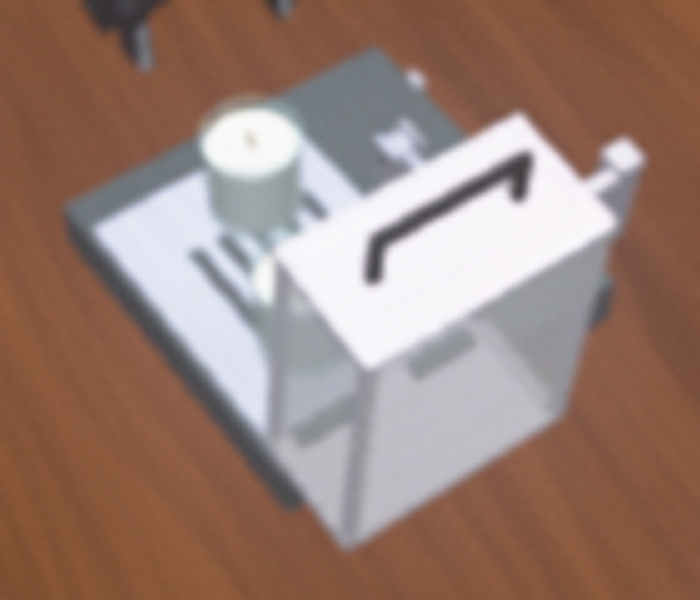

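View pics/zd.png

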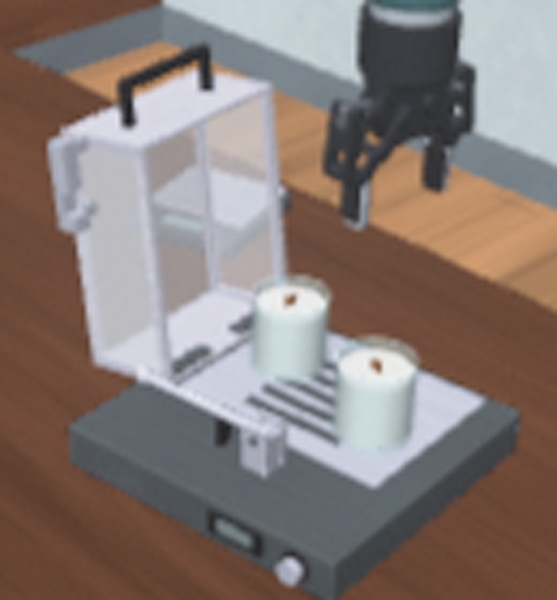

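The views are clear. In the side crop the base top corners are at (72,432), (334,565) and (518,408), the handle runs (127,88) to (207,52), the clevis top is at (265,428), the rod tip at (145,373) and the rail hangs at (65,180). I'll triangulate next.

```bash
cat > h.py <<'E'
from cell import ctrl
import numpy as np, cv2
from scipy.optimize import least_squares
from scipy.spatial.transform import Rotation as Ro
def ray(d,u,v):
    E=np.array(d["extrinsics"]); r=E[:3,:3]@np.array([(u-d["cx"])/d["fx"],-(v-d["cy"])/d["fy"],-1]);return E[:3,3],r/np.linalg.norm(r)
def proj(d,p):
    E=np.array(d["extrinsics"]);q=E[:3,:3].T@(np.asarray(p,float)-E[:3,3]);return np.array([d["cx"]-d["fx"]*q[0]/q[2],d["cy"]+d["fy"]*q[1]/q[2]])
def plane(d,u,v,z):
    o,r=ray(d,u,v);return o+r*(z-o[2])/r[2]
def tri(a,b):
    (o,r),(p,s)=a,b;t=np.linalg.lstsq(np.c_[r,-s],p-o,rcond=None)[0];A=o+r*t[0];B=p+s*t[1];return (A+B)/2,np.linalg.norm(A-B)
S=lambda x,y:(x/5+170-.4,y/5+160-.4)
D=lambda x,y:(x/4.2857+210-.4,y/4.2857+95-.4)
E
python3 - <<'E'
from h import *
np.set_printoptions(precision=1,suppress=True)
s=ctrl.get_image("scene");d=ctrl.get_image("side")
for n,a,b in(("hand-",(526,158),(127,88)),("hand+",(378,238),(207,52)),("clevis",(400,130),(265,428))):
    print(n,*tri(ray(s,*S(*a)),ray(d,*D(*b))))
W=[(d,D(72,432),(-135,140,50)),(d,D(334,565),(-135,-140,50)),(d,D(518,408),(135,-140,50)),(s,S(68,212),(135,-140,50)),(s,S(375,50),(-135,-140,50))]
for c,p,m in W: print(m,plane(c,*p,50))
def P(x,m):
    c,q=np.cos(x[2]),np.sin(x[2]);return np.array([x[0]+c*m[0]-q*m[1],x[1]+q*m[0]+c*m[1],m[2]])
f=lambda x:np.concatenate([proj(c,P(x,m))-p for c,p,m in W])
r=least_squares(f,[600,100,0]);print(r.x[:2],"yaw %.4f"%r.x[2],r.fun)
x=r.x;c,q=np.cos(x[2]),np.sin(x[2])
inv=lambda p:np.array([c*(p[0]-x[0])+q*(p[1]-x[1]),-q*(p[0]-x[0])+c*(p[1]-x[1]),p[2]])
for n,a,b in(("hand-",(526,158),(127,88)),("hand+",(378,238),(207,52)),("clevis",(400,130),(265,428))):
    print(n,"cooler",inv(tri(ray(s,*S(*a)),ray(d,*D(*b)))[0]))
print("tip",inv(plane(d,*D(145,373),80)))
print("clev",inv(plane(d,*D(265,428),91)),inv(plane(s,*S(400,130),91)))
E
```

```text
hand- [558.6 220.1 296.9] 1.9063159070432873
hand+ [658.  231.5 298.1] 2.1260533616039723
clevis [515.9   2.3  90.6] 2.956088767628788
(-135, 140, 50) [432.1 147.1  50. ]
(-135, -140, 50) [ 469.7 -118.7   50. ]
(135, -140, 50) [737.8 -79.2  50. ]
(135, -140, 50) [737.1 -75.8  50. ]
(-135, -140, 50) [ 475.9 -111.8   50. ]
[585.5  39.7] yaw 0.1467 [-2.1 -1.3  0.5 -0.4  0.3 -0.2 -1.  -0.4 -0.  -1.4]
hand- cooler [ -0.2 182.4 296.9]
hand+ cooler [ 99.8 179.2 298.1]
clevis cooler [-74.3 -26.9  90.6]
tip [-63.7 110.4  80. ]
clev [-76.  -26.3  91. ] [-73.3 -27.9  91. ]
```

Request:
send_rows(rows=[[[2,-4.5,1.2,0,0,-0.05],[4,-9,2.6,0,0,-0.1],[6,-13.9,4.4,0,0,-0.14],[6,-13.9,4.4,0,0,-0.14],[6,-13.9,4.4,0,0,-0.14]]], grip=120)

```text
clock: 0.7
eef_pos: [509.4, 60.8, 259.6]
tool_rot: [-3.14, -0.0, 1.713]
force: [0.8, 0.4, 0.0]
width: 44.9
gripper_force: 0.0
```

```bash
cat >> h.py <<'E'
def wcam():
    s=ctrl.read_state();d=ctrl.get_image("wrist");R=Ro.from_euler("xyz",s["tool_rot"]).as_matrix();M=np.array(d["mount"])
    T=np.eye(4);T[:3,:3]=R;T[:3,3]=s["eef_pos"];d["T"]=T@M;return d,s
def wray(d,u,v):
    a=np.array([(u-d["cx"])/d["fx"],(v-d["cy"])/d["fy"]]);t=np.linalg.norm(a);a=a/t*np.sin(t) if t>0 else a
    r=d["T"][:3,:3]@np.array([a[0],-a[1],-np.cos(t)]);return d["T"][:3,3],r
def wplane(d,u,v,z):
    o,r=wray(d,u,v);return o+r*(z-o[2])/r[2]
E
python3 - <<'E'
from h import *
import pickle
d,s=wcam();cv2.imwrite("pics/w1.png",d["pixels"][:,:,::-1]);pickle.dump(d,open("w1.pkl","wb"));print(s["clock"],s["eef_pos"],s["tool_rot"],s["width"],d["fx"],d["cx"],d["cy"],np.round(d["mount"],3).tolist())
E
```

```text
0.7 [509.44866145  60.77482973 259.6326147 ] [-3.13963130e+00 -3.14856331e-04  1.71263761e+00] 44.87374470986642 297.3186396354542 253.29702187819225 192.77112296926668 [[0.001, 0.947, 0.321, 81.404], [1.0, -0.0, -0.0, -0.761], [-0.0, 0.321, -0.947, -70.811], [0.0, 0.0, 0.0, 1.0]]
```

View pics/w1.png

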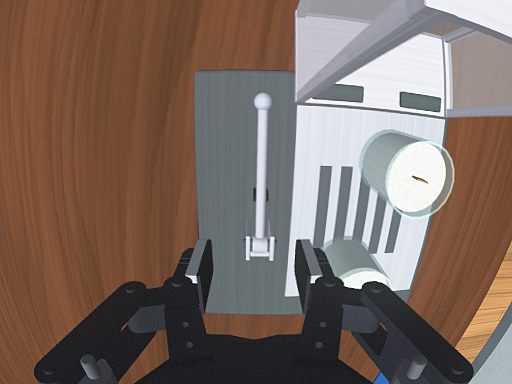

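The wrist view shows the rod ball at (262.5,101), the rod running straight down to the clevis at about (260,247), the rest at (261,194), the base's left edge at u≈195 and its corner at (195,71). Both candles are well to the right.

```bash
python3 - <<'E'
from h import *
import pickle
np.set_printoptions(precision=1,suppress=True)
d=pickle.load(open("w1.pkl","rb"))
for n,u,v,z in(("tip",262.5,101,80),("rest",261,194,75),("piv",260,247,84),("clevL",248,247,91),("clevR",273,247,91),("corner-+",195.5,71,50),("edgeL",193,312,50),("hingeL",297,104,52)):print(n,wplane(d,u,v,z))
T,P=wplane(d,262.5,101,80),wplane(d,260,247,84);v=(T-P)[:2];print(np.linalg.norm(v),np.arctan2(-v[0],v[1]))
E
```

```text
tip [505.1 138.   80. ]
rest [516.3  55.5  75. ]
piv [522.7   6.1  84. ]
clevL [511.1   8.4  91. ]
clevR [533.8  11.6  91. ]
corner-+ [440.  158.2  50. ]
edgeL [ 458.  -119.3   50. ]
hingeL [538.1 140.   52. ]
133.03526691704332 0.1326059319140642
```

Request:
send_rows(rows=[[[2.9,0.62,0,0,0,0],[2.9,0.62,3,0,0,0],[2.9,0.62,6,0,0,0],[2.9,0.62,9,0,0,0],[2.9,0.62,11.5,0,0,0],[2.9,0.62,12.6,0,0,0],[2.9,0.62,12.6,0,0,0]]])

```text
clock: 1.45
eef_pos: [513.9, 89.0, 132.8]
tool_rot: [-3.141, 0.001, 1.71]
force: [-0.2, 0.1, -0.4]
width: 45.1
gripper_force: 0.0
```

Request:
send_rows(rows=[[[0,0,0,0,0,0],[0,0,0,0,0,0],[0,0,0,0,0,0],[0,0,0,0,0,0],[0,0,0,0,0,0]]], grip=255)

```text
clock: 1.95
eef_pos: [512.1, 89.3, 135.2]
tool_rot: [-3.14, 0.0, 1.71]
force: [-3.5, -0.6, 6.2]
width: 6.7
gripper_force: 58.6
```

```bash
cat > arc.py <<'E'
import numpy as np
def rows(r,a0,aa,b0,bb):
    # rows relative to tool pose (tilt b0, tool x in the y-z plane), rod angle a0
    for a,b in zip(aa,bb):
        D=lambda t:np.array([np.sin(t),-np.cos(t)])
        P=lambda a,b:r*np.array([np.cos(a),np.sin(a)])-54*D(b)
        d=P(a,b)-P(a0,b0);tx=d@[np.cos(b0),np.sin(b0)];tz=d@D(b0)
        print([round(tx/10,2),0,round(tz/10,2),0,round(b-b0,3),0],end=", ")
    print()
E
python3 -c "
from arc import *
a=np.linspace(.09,.9,10);rows(81,0,a,0,.6*a)
a=np.linspace(.98,1.70,10);rows(81,.9,a,.54,.6*a)"
```

```text
[np.float64(-0.32), 0, np.float64(-0.72), 0, np.float64(0.054), 0], [np.float64(-0.71), 0, np.float64(-1.42), 0, np.float64(0.108), 0], [np.float64(-1.16), 0, np.float64(-2.09), 0, np.float64(0.162), 0], [np.float64(-1.68), 0, np.float64(-2.73), 0, np.float64(0.216), 0], [np.float64(-2.25), 0, np.float64(-3.33), 0, np.float64(0.27), 0], [np.float64(-2.87), 0, np.float64(-3.88), 0, np.float64(0.324), 0], [np.float64(-3.55), 0, np.float64(-4.39), 0, np.float64(0.378), 0], [np.float64(-4.27), 0, np.float64(-4.84), 0, np.float64(0.432), 0], [np.float64(-5.04), 0, np.float64(-5.24), 0, np.float64(0.486), 0], [np.float64(-5.84), 0, np.float64(-5.58), 0, np.float64(0.54), 0], 
[np.float64(-0.51), 0, np.float64(-0.59), 0, np.float64(0.048), 0], [np.float64(-1.07), 0, np.float64(-1.15), 0, np.float64(0.096), 0], [np.float64(-1.67), 0, np.float64(-1.66), 0, np.float64(0.144), 0], [np.float64(-2.31), 0, np.float64(-2.14), 0, np.float64(0.192), 0], [np.float64(-2.99), 0, np.float64(-2.57), 0, np.float64(0.24), 0], [np.float64(-3.71), 0, np.float64(-2.96), 0, np.float64(0.288), 0], [np.float64(-4.45), 0, np.float64(-3.29), 0, np.float64(0.336), 0], [np.float64(-5.23), 0, np.float64(-3.57), 0, np.float64(0.384), 0], [np.float64(-6.02), 0, np.float64(-3.79), 0, np.float64(0.432), 0], [np.float64(-6.84), 0, np.float64(-3.96), 0, np.float64(0.48), 0],
```

Request:
send_rows(rows=[[[-0.32,0,-0.72,0,0.054,0],[-0.71,0,-1.42,0,0.108,0],[-1.16,0,-2.09,0,0.162,0],[-1.68,0,-2.73,0,0.216,0],[-2.25,0,-3.33,0,0.27,0],[-2.87,0,-3.88,0,0.324,0],[-3.55,0,-4.39,0,0.378,0],[-4.27,0,-4.84,0,0.432,0],[-5.04,0,-5.24,0,0.486,0],[-5.84,0,-5.58,0,0.54,0]]])

```text
clock: 2.95
eef_pos: [519.9, 29.9, 189.1]
tool_rot: [-3.139, -0.54, 1.709]
force: [-2.2, -1.7, -11.1]
width: 6.3
gripper_force: 58.4
```

Request:
send_rows(rows=[[[-0.51,0,-0.59,0,0.048,0],[-1.07,0,-1.15,0,0.096,0],[-1.67,0,-1.66,0,0.144,0],[-2.31,0,-2.14,0,0.192,0],[-2.99,0,-2.57,0,0.24,0],[-3.71,0,-2.96,0,0.288,0],[-4.45,0,-3.29,0,0.336,0],[-5.23,0,-3.57,0,0.384,0],[-6.02,0,-3.79,0,0.432,0],[-6.84,0,-3.96,0,0.48,0]]])

```text
clock: 3.95
eef_pos: [530.3, -48.5, 185.0]
tool_rot: [-3.135, -1.015, 1.707]
force: [-4.7, 5.6, -16.6]
width: 6.5
gripper_force: 58.0
```

```bash
python3 - <<'E'
from h import *
s=ctrl.read_state();print(s["clock"],s["eef_pos"],s["tool_rot"],s["force"],s["qpos"])
d=ctrl.get_image("side")["pixels"][:,:,::-1][85:235,190:340];e=ctrl.get_image("scene")["pixels"][:,:,::-1][130:280,170:320]
cv2.imwrite("pics/2.png",cv2.resize(np.hstack([d,e]),(800,400),interpolation=cv2.INTER_CUBIC))
E
```

```text
3.95 [530.28351191 -48.48429095 184.96457144] [-3.13496818 -1.01515152  1.70684343] [ -4.70489606   5.57455616 -16.56611404] [ 0.82362053  1.04881189 -0.70836839  1.70226995 -0.349839    1.0396633
  0.6587898 ]
```

View pics/2.png

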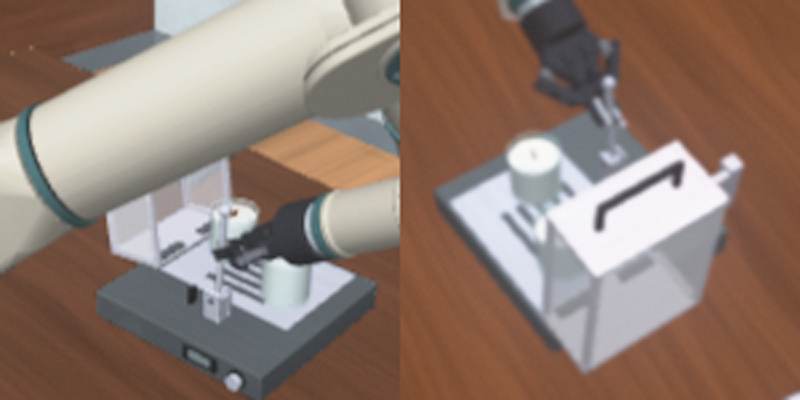

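The rod is upright at its stop, held at about (605,110) in the right-hand picture, and the candles have not moved. I'll release it and back off along the tool axis.

Request:
send_rows(rows=[[[0,0,0,0,0,0],[0,0,0,0,0,0],[0,0,0,0,0,0],[0,0,0,0,0,0]]], grip=120)

```text
clock: 4.45
eef_pos: [533.1, -45.9, 190.1]
tool_rot: [3.137, -1.019, 1.715]
force: [-1.0, -0.3, 0.3]
width: 45.3
gripper_force: 0.0
```

Request:
send_rows(rows=[[[0,0,-2,0,0,0],[0,0,-5,0,0,0],[0,0,-8,0,0,0],[0,0,-11,0,0,0],[0,0,-13,0,0,0],[0,0,-13,0,0,0]]])

```text
clock: 5.05
eef_pos: [549.1, -158.6, 258.0]
tool_rot: [3.135, -1.016, 1.712]
force: [0.7, 0.4, 0.3]
width: 45.2
gripper_force: 0.0
```

```bash
python3 - <<'E'
from h import *
s=ctrl.read_state();print(s["clock"],s["eef_pos"],s["tool_rot"],s["force"],s["qpos"])
R=Ro.from_euler("xyz",s["tool_rot"]).as_matrix()
H=np.array([608.3,225.8,297.5])
c,q=np.cos(.137),np.sin(.137);Y=np.array([-q,c,0])
# refine handle estimate from hinge: pivot+128 along y, x from triangulation
print("handle via pivot:",np.array([522.7,9.2,0])+ (128+77.5)*Y+ (50+65)*np.array([c,q,0]))
# target orientation: tool down, closing along cooler y
for yaw in(.137,.137+np.pi/2):
    Rt=Ro.from_euler("xyz",[np.pi,0,yaw]).as_matrix();print(yaw,Ro.from_matrix(R.T@Rt).as_rotvec(),R.T@(np.array([0,0,1])))
E
```

```text
5.05 [ 549.08768095 -158.58772586  257.99644036] [ 3.13519105 -1.01636169  1.7119541 ] [0.70912987 0.37422563 0.2750719 ] [ 0.90952371  0.99758118 -0.68807953  1.47286734 -0.31530813  1.35302194
  0.61921694]
handle via pivot: [608.55695566 228.48026169   0.        ]
0.137 [-0.78903388 -0.79484333  1.42227157] [ 0.85019822  0.00337018 -0.52645192]
1.7077963267948966 [ 3.72789857e-03 -1.01636756e+00  5.40366167e-04] [ 0.85019822  0.00337018 -0.52645192]
```

Request:
send_rows(rows=[[[1.8,0,-1.5,0,-0.1,0],[4.5,1,-1.5,0,-0.22,0],[7.5,2,-1,0,-0.34,0],[10.5,3,0,0,-0.46,0],[13.5,4,1,0,-0.58,0],[16.5,5,2,0,-0.7,0],[19,6,2.7,0,-0.82,0],[20.7,6,2.7,0,-0.94,0],[20.7,6,2.7,0,-1.016,0],[20.7,6,2.7,0,-1.016,0]]], grip=100)

```text
clock: 6.05
eef_pos: [587.7, -12.4, 419.5]
tool_rot: [3.141, -0.005, 1.72]
force: [-0.2, 0.3, -0.5]
width: 52.0
gripper_force: 0.0
```

Request:
send_rows(rows=[[[0,0,0,0,0,0.14],[0,0,0,0,0,0.28],[0,0,0,0,0,0.42],[0,0,0,0,0,0.56],[0,0,0,0,0,0.7],[0,0,0,0,0,0.84],[0,0,0,0,0,0.98],[0,0,0,0,0,1.12],[0,0,0,0,0,1.26],[0,0,0,0,0,1.4]]])

```text
clock: 7.05
eef_pos: [588.2, -18.4, 417.3]
tool_rot: [-3.135, 0.001, 0.304]
force: [0.0, 1.3, -1.1]
width: 51.8
gripper_force: 0.0
```

```bash
python3 - <<'E'
from h import *
s=ctrl.read_state();print(s["clock"],s["eef_pos"],s["tool_rot"],s["force"],s["qpos"],s["width"])
R=Ro.from_euler("xyz",s["tool_rot"]).as_matrix();Rt=Ro.from_euler("xyz",[np.pi,0,.137]).as_matrix()
print(R.T@(np.array([608.5,227.5,412])-s["eef_pos"]),Ro.from_matrix(R.T@Rt).as_rotvec())
E
```

```text
7.05 [588.15981509 -18.43578868 417.28020952] [-3.13470737e+00  1.43986690e-03  3.03735248e-01] [ 0.04381807  1.25231532 -1.13665727] [ 0.05082185  0.43827508 -0.0991169   1.53022572  0.03867823  1.17843733
 -1.32096571] 51.78025357398248
[  92.97272726 -228.55399238    6.72015204] [-0.00674928  0.00201053  0.1667296 ]
```

Request:
send_rows(rows=[[[1.8,-4.5,0.1,0,0,0.05],[3.6,-9,0.3,0,0,0.1],[5.5,-13.5,0.5,0,0,0.167],[7.4,-18,0.7,0,0,0.167],[9.3,-22.9,0.7,0,0,0.167],[9.3,-22.9,0.7,0,0,0.167],[9.3,-22.9,0.7,0,0,0.167]]])

```text
clock: 7.75
eef_pos: [606.6, 230.0, 410.8]
tool_rot: [-3.136, 0.004, 0.147]
force: [0.7, -0.1, 0.3]
width: 52.1
gripper_force: 0.0
```

```bash
python3 - <<'E'
from h import *
d,s=wcam();cv2.imwrite("pics/w3.png",d["pixels"][:,:,::-1]);print(s["clock"],s["eef_pos"],s["tool_rot"])
import pickle;pickle.dump(d,open("w3.pkl","wb"))
E
```

```text
7.75 [606.58262186 230.02732499 410.80934752] [-3.13634226  0.00361465  0.14667336]
```

View pics/w3.png

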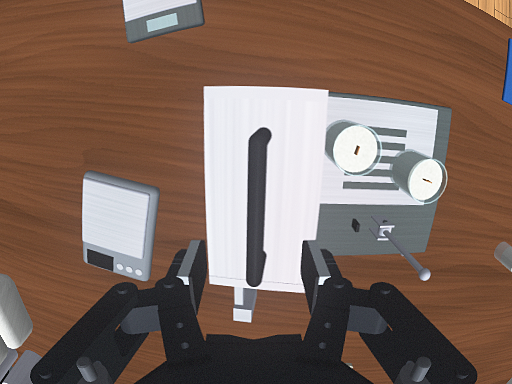

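The rod stands on its stop, with its ball at (425,274) and clevis at (384,231). The handle bar runs from (262,133) to (254,280), between the fingers.

```bash
python3 - <<'E'
from h import *
import pickle
d=pickle.load(open("w3.pkl","rb"));s=ctrl.read_state()
g=cv2.cvtColor(d["pixels"],cv2.COLOR_RGB2GRAY)
for v in(160,200,240,260):
    u=np.where(g[v,225:300]<110)[0]+225;print(v,u.min(),u.max(),wplane(d,u.mean(),v,303).round(1))
a,b=wplane(d,262,133,303),wplane(d,254,280,303);H=(a+b)/2;print(a,b,H,"yaw",np.arctan2(a[1]-b[1],a[0]-b[0]))
R=Ro.from_euler("xyz",s["tool_rot"]).as_matrix()
print(R.T@(np.array([H[0],H[1],298+54])-s["eef_pos"]))
E
```

```text
160 248 265 [648.7 233.7 303. ]
200 248 264 [622.9 230.1 303. ]
240 247 262 [594.2 226.8 303. ]
260 247 264 [578.5 223.7 303. ]
[665.76269622 232.93439894 303.        ] [561.15723038 222.19323046 303.        ] [613.4599633 227.5638147 303.       ] yaw 0.1023240493132233
[ 6.36394571  1.29561841 59.23154704]
```

Request:
send_rows(rows=[[[0.3,0.15,1.5,0,0,0],[0.3,0.15,3.5,0,0,0],[0.3,0.15,5,0,0,0],[0.3,0.15,5.8,0,0,0],[0.3,0.15,5.8,0,0,0]]])

```text
clock: 8.3
eef_pos: [610.4, 225.7, 353.5]
tool_rot: [-3.139, 0.003, 0.141]
force: [0.1, -0.1, 0.4]
width: 51.7
gripper_force: 0.0
```

Request:
send_rows(rows=[[[0,0,0,0,0,0],[0,0,0,0,0,0],[0,0,0,0,0,0],[0,0,0,0,0,0],[0,0,0,0,0,0]]], grip=255)

```text
clock: 8.8
eef_pos: [610.7, 229.0, 355.8]
tool_rot: [-3.136, -0.002, 0.144]
force: [0.6, 1.9, 3.1]
width: 10.2
gripper_force: 58.6
```

```bash
cat > arc2.py <<'E'
import numpy as np
# tool y = -Y (cooler), tool z tilted by b from down towards +Y ; tilt about +Xc = tool x
def rows(t0,tt,b0,bb):
    D=lambda b:np.array([np.sin(b),-np.cos(b)])
    P=lambda t,b:255*np.array([-np.cos(t),np.sin(t)])+45*np.array([np.sin(t),np.cos(t)])-54*D(b)
    for t,b in zip(tt,bb):
        d=P(t,b)-P(t0,b0);ty=d@[-np.cos(b0),-np.sin(b0)];tz=d@D(b0)
        print([0,round(float(ty)/10,2),round(float(tz)/10,2),round(float(b-b0),3),0,0],end=", ")
    print()
E
python3 -c "
from arc2 import *
from cell import ctrl
s=ctrl.read_state();print(s['eef_pos'],s['tool_rot'],s['force'])
f=lambda t:(1.70-t)*.75
k=np.r_[0,np.linspace(0.02,.38,9)];k=np.array([.01,.03,.06,.1,.14,.18,.22,.26,.30,.34]);rows(1.70,1.70-k,0,f(1.70-k))
for a in(1.36,1.0):
    t=a-np.linspace(.036,.36,10);rows(a,t,f(a),f(t))"
```

```text
[610.72134398 229.01611368 355.75999635] [-3.13583886e+00 -2.04676636e-03  1.44184094e-01] [0.62571906 1.93103899 3.12763828]
[0, 0.29, -0.08, 0.008, 0, 0], [0, 0.87, -0.22, 0.023, 0, 0], [0, 1.74, -0.41, 0.045, 0, 0], [0, 2.91, -0.63, 0.075, 0, 0], [0, 4.09, -0.81, 0.105, 0, 0], [0, 5.28, -0.94, 0.135, 0, 0], [0, 6.47, -1.02, 0.165, 0, 0], [0, 7.66, -1.06, 0.195, 0, 0], [0, 8.85, -1.05, 0.225, 0, 0], [0, 10.05, -0.99, 0.255, 0, 0], 
[0, 1.06, -0.18, 0.027, 0, 0], [0, 2.12, -0.33, 0.054, 0, 0], [0, 3.19, -0.44, 0.081, 0, 0], [0, 4.27, -0.51, 0.108, 0, 0], [0, 5.34, -0.55, 0.135, 0, 0], [0, 6.42, -0.55, 0.162, 0, 0], [0, 7.49, -0.51, 0.189, 0, 0], [0, 8.57, -0.43, 0.216, 0, 0], [0, 9.64, -0.32, 0.243, 0, 0], [0, 10.7, -0.16, 0.27, 0, 0], 
[0, 1.07, -0.1, 0.027, 0, 0], [0, 2.15, -0.16, 0.054, 0, 0], [0, 3.22, -0.19, 0.081, 0, 0], [0, 4.3, -0.18, 0.108, 0, 0], [0, 5.38, -0.13, 0.135, 0, 0], [0, 6.45, -0.05, 0.162, 0, 0], [0, 7.52, 0.08, 0.189, 0, 0], [0, 8.59, 0.24, 0.216, 0, 0], [0, 9.65, 0.44, 0.243, 0, 0], [0, 10.7, 0.67, 0.27, 0, 0],
```

Request:
send_rows(rows=[[[0,0.29,-0.08,0.008,0,0],[0,0.87,-0.22,0.023,0,0],[0,1.74,-0.41,0.045,0,0],[0,2.91,-0.63,0.075,0,0],[0,4.09,-0.81,0.105,0,0],[0,5.28,-0.94,0.135,0,0],[0,6.47,-1.02,0.165,0,0],[0,7.66,-1.06,0.195,0,0],[0,8.85,-1.05,0.225,0,0],[0,10.05,-0.99,0.255,0,0]]])

```text
clock: 9.8
eef_pos: [623.9, 127.5, 365.2]
tool_rot: [-2.879, 0.002, 0.143]
force: [-3.0, 1.9, 6.0]
width: 9.7
gripper_force: 58.9
```

Request:
send_rows(rows=[[[0,1.06,-0.18,0.027,0,0],[0,2.12,-0.33,0.054,0,0],[0,3.19,-0.44,0.081,0,0],[0,4.27,-0.51,0.108,0,0],[0,5.34,-0.55,0.135,0,0],[0,6.42,-0.55,0.162,0,0],[0,7.49,-0.51,0.189,0,0],[0,8.57,-0.43,0.216,0,0],[0,9.64,-0.32,0.243,0,0],[0,10.7,-0.16,0.27,0,0]]])

```text
clock: 10.8
eef_pos: [637.4, 23.2, 338.7]
tool_rot: [-2.61, 0.005, 0.144]
force: [-5.6, -1.8, 7.2]
width: 9.5
gripper_force: 58.5
```

Request:
send_rows(rows=[[[0,1.07,-0.1,0.027,0,0],[0,2.15,-0.16,0.054,0,0],[0,3.22,-0.19,0.081,0,0],[0,4.3,-0.18,0.108,0,0],[0,5.38,-0.13,0.135,0,0],[0,6.45,-0.05,0.162,0,0],[0,7.0,0.02,0.175,0,0],[0,7.52,0.08,0.189,0,0],[0,7.52,0.08,0.189,0,0]]])

```text
clock: 11.7
eef_pos: [645.9, -42.6, 297.6]
tool_rot: [-2.423, 0.008, 0.142]
force: [-5.2, -3.3, 4.1]
width: 9.9
gripper_force: 61.1
```

```bash
python3 -c "
from arc2 import *
from cell import ctrl
f=lambda t:(1.70-t)*.75
t=.748-np.linspace(.013,.13,10);rows(.748,t,f(.748),f(t))
s=ctrl.read_state();Y=np.array([-.137,.99])
from scipy.spatial.transform import Rotation as R
p=s['eef_pos']+54*R.from_euler('xyz',s['tool_rot']).as_matrix()[:,2];hy=(p[:2]-[522.7,9.2])@Y-128;hz=p[2]-52
print(p,s['force'],'theta',np.arctan2(hz,-hy)-np.arctan2(45,255),np.hypot(hy,hz))
"
```

```text
[0, 0.39, -0.02, 0.01, 0, 0], [0, 0.78, -0.03, 0.02, 0, 0], [0, 1.17, -0.04, 0.029, 0, 0], [0, 1.56, -0.05, 0.039, 0, 0], [0, 1.95, -0.05, 0.049, 0, 0], [0, 2.33, -0.05, 0.058, 0, 0], [0, 2.72, -0.04, 0.068, 0, 0], [0, 3.11, -0.02, 0.078, 0, 0], [0, 3.5, -0.0, 0.088, 0, 0], [0, 3.89, 0.02, 0.097, 0, 0], 
[640.5518509   -7.45587511 256.89628381] [-5.23369586 -3.28296332  4.10879958] theta 0.7312267931740616 260.35763239721757
```

Request:
send_rows(rows=[[[0,0.39,-0.02,0.01,0,0],[0,0.78,-0.03,0.02,0,0],[0,1.17,-0.04,0.029,0,0],[0,1.56,-0.05,0.039,0,0],[0,1.95,-0.05,0.049,0,0],[0,2.33,-0.05,0.058,0,0],[0,2.72,-0.04,0.068,0,0],[0,2.72,-0.04,0.068,0,0]]])

```text
clock: 12.5
eef_pos: [648.5, -62.3, 280.2]
tool_rot: [-2.355, 0.008, 0.144]
force: [-6.5, -3.0, 2.8]
width: 9.9
gripper_force: 61.0
```

```bash
cat > th.py <<'E'
from h import *
s=ctrl.read_state();Y=np.array([-.137,.99])
p=s['eef_pos']+54*Ro.from_euler('xyz',s['tool_rot']).as_matrix()[:,2];hy=(p[:2]-[522.7,9.2])@Y-128;hz=p[2]-52
print(p,s['force'],'theta',np.arctan2(hz,-hy)-np.arctan2(45,255),np.hypot(hy,hz))
E
python3 th.py;  python3 - <<'E'
from h import *
d=ctrl.get_image("side")["pixels"][:,:,::-1][85:235,190:340];e=ctrl.get_image("scene")["pixels"][:,:,::-1][130:280,170:320]
cv2.imwrite("pics/4.png",cv2.resize(np.hstack([d,e]),(800,400),interpolation=cv2.INTER_CUBIC))
E
```

```text
[642.71538832 -24.53451985 242.09514193] [-6.49204505 -3.00740874  2.79550271] theta 0.6440235534104722 260.3132219258286
```

View pics/4.png

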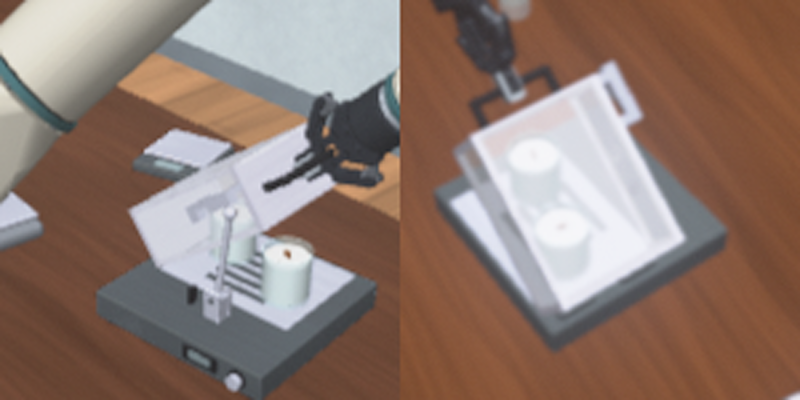

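In the left picture the hood is close above the rod's ball at (230,213), and the rod is still on its stop. I'll ease the hood down onto it.

Request:
send_rows(rows=[[[0,0.2,0,0.005,0,0],[0,0.4,0,0.01,0,0],[0,0.6,0.01,0.015,0,0],[0,0.8,0.02,0.02,0,0],[0,0.8,0.02,0.02,0,0]]])

```text
clock: 13.1
eef_pos: [649.1, -67.1, 274.8]
tool_rot: [-2.334, 0.007, 0.145]
force: [-6.8, -2.3, 2.8]
width: 9.8
gripper_force: 61.8
```

```bash
python3 th.py
```

```text
[643.18974527 -28.51151863 237.49412079] [-6.80217637 -2.31041684  2.78842129] theta 0.6206691925362663 259.7583481584083
```

Request:
send_rows(rows=[[[0,0.15,0,0.004,0,0],[0,0.3,0.01,0.008,0,0],[0,0.45,0.01,0.012,0,0],[0,0.6,0.02,0.016,0,0],[0,0.6,0.02,0.016,0,0]]])

```text
clock: 13.6
eef_pos: [649.4, -68.3, 273.4]
tool_rot: [-2.312, 0.006, 0.149]
force: [-9.2, -0.4, 13.4]
width: 9.7
gripper_force: 62.3
```

```bash
python3 th.py
```

```text
[643.29226879 -28.98717583 236.93903022] [-9.15248848 -0.41590779 13.39274892] theta 0.6178394597540622 259.70247863276575
```

Request:
send_rows(rows=[[[0,-0.15,0,0,0,0],[0,-0.3,0,0,0,0],[0,-0.4,0,0,0,0],[0,-0.4,0,0,0,0]]])

```text
clock: 14.0
eef_pos: [649.3, -67.7, 274.1]
tool_rot: [-2.318, 0.007, 0.146]
force: [-7.4, -1.8, 5.2]
width: 10.2
gripper_force: 61.9
```

Request:
send_rows(rows=[[[0,0,0,0,0,0],[0,0,0,0,0,0],[0,0,0,0,0,0],[0,0,0,0,0,0]]], grip=140)

```text
clock: 14.4
eef_pos: [653.0, -65.9, 274.6]
tool_rot: [-2.32, -0.0, 0.143]
force: [-0.2, 0.3, 0.5]
width: 38.8
gripper_force: 0.0
```

```bash
python3 th.py
```

```text
[647.31336756 -26.78326318 237.8113168 ] [-0.23635935  0.33518363  0.50659664] theta 0.6246834761643598 259.18467432539546
```

Request:
send_rows(rows=[[[0,0,-1.5,0,0,0],[0,0,-4,0,0,0],[0,0,-7,0,0,0],[0,0,-10,0,0,0],[0,0,-13,0,0,0],[0,0,-13,0,0,0]]])

```text
clock: 15.0
eef_pos: [667.7, -163.6, 365.4]
tool_rot: [-2.324, -0.005, 0.139]
force: [0.6, -0.9, -0.4]
width: 38.3
gripper_force: 0.0
```

```bash
cat > go.py <<'E'
from h import *
np.set_printoptions(precision=3,suppress=True)
X=np.array([.9906,.137,0]);Y=np.array([-.137,.9906,0]);Z=np.array([0,0,1.]);PV=np.array([522.7,9.2,0])
R0=np.c_[X,-Y,-Z]
def target(yaw=-.6,b=1.0): return Ro.from_rotvec(Z*yaw).as_matrix()@Ro.from_rotvec(X*b).as_matrix()@R0
def rel(Rt,tip,back=0):
    s=ctrl.read_state();R=Ro.from_euler("xyz",s["tool_rot"]).as_matrix()
    p=tip-(73+back)*Rt[:,2]
    print(s["clock"],"cur",s["eef_pos"],s["tool_rot"],"q",s["qpos"],"tgt",p)
    print("shift cm",R.T@(p-s["eef_pos"])/10,"rot",Ro.from_matrix(R.T@Rt).as_rotvec(),"tool z",Rt[:,2])
E
python3 -c "
from go import *
rel(target(),PV+Y*-22+Z*140,80)
cv2.imwrite('pics/5.png',cv2.resize(np.hstack([ctrl.get_image('side')['pixels'][:,:,::-1][110:220,210:320],ctrl.get_image('scene')['pixels'][:,:,::-1][140:250,190:300]]),(800,400),interpolation=cv2.INTER_CUBIC))"
```

```text
15.0 cur [ 667.687 -163.592  365.433] [-2.324 -0.005  0.139] q [ 0.603  0.893 -0.369  1.066 -0.436  1.608 -1.051] tgt [ 468.26  -127.81   222.663]
shift cm [-19.322   6.034  14.303] rot [0.176 0.472 0.374] tool z [ 0.376  0.753 -0.54 ]
```

View pics/5.png

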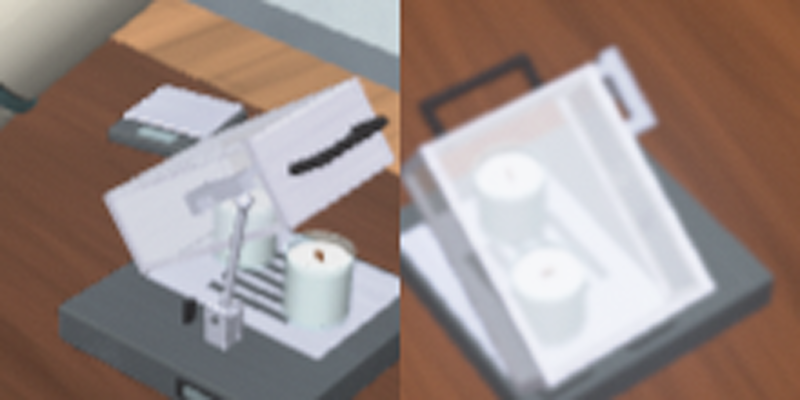

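The hood rests on the ball near the rail's outer end, at (243,200) in the left picture, and everything else is undisturbed. I'll close the fingers and go to the pushing pose on the operator's side.

Request:
send_rows(rows=[[[-3,0.5,0,0.02,0.05,0.04],[-7,1,0,0.04,0.12,0.1],[-11,1.5,1,0.07,0.19,0.15],[-15,2.5,3,0.1,0.27,0.21],[-18,4,6.5,0.13,0.35,0.28],[-19.3,5,10,0.16,0.43,0.34],[-19.3,6,13,0.176,0.472,0.374],[-19.3,6,14.3,0.176,0.472,0.374],[-19.3,6,14.3,0.176,0.472,0.374]]], grip=255)

```text
clock: 16.0
eef_pos: [464.4, -121.0, 220.9]
tool_rot: [-2.138, 0.013, -0.454]
force: [0.9, 0.2, 0.5]
width: -0.3
gripper_force: 0.0
```

```bash
python3 -c "
from go import *
rel(target(),PV+Y*-22+Z*140)"
```

```text
16.0 cur [ 464.38  -120.996  220.91 ] [-2.138  0.013 -0.454] q [ 1.008  0.817 -0.49   2.09  -0.975  0.794 -0.537] tgt [498.301 -67.566 179.44 ]
shift cm [0.758 0.112 7.528] rot [-0.004  0.014 -0.006] tool z [ 0.376  0.753 -0.54 ]
```

Request:
send_rows(rows=[[[0.2,0,1.5,0,0,0],[0.4,0,3,0,0,0],[0.6,0,4.5,0,0,0],[0.8,0.1,6,0,0,0],[0.8,0.1,7,0,0,0],[0.8,0.1,7.5,0,0,0],[0.8,0.1,7.5,0,0,0]]])

```text
clock: 16.7
eef_pos: [501.3, -70.7, 180.9]
tool_rot: [-2.14, 0.007, -0.456]
force: [0.1, -0.3, 0.1]
width: 0.2
gripper_force: 0.0
```

```bash
python3 -c "
from go import *
s=ctrl.read_state();print(s['force'])
rel(target(),PV+Y*12+Z*140)
R=Ro.from_euler('xyz',s['tool_rot']).as_matrix();t=s['eef_pos']+73*R[:,2]-PV;print('tip',t@X,t@Y,t[2],'Y in tool',R.T@Y)"
```

```text
[ 0.064 -0.259  0.058]
16.7 cur [501.276 -70.65  180.903] [-2.14   0.007 -0.456] q [ 0.967  0.937 -0.63   2.102 -1.063  0.584 -0.488] tgt [493.643 -33.886 179.44 ]
shift cm [-2.304 -1.46   2.584] rot [-0.002  0.009 -0.002] tool z [ 0.376  0.753 -0.54 ]
tip 2.0284955621015217 -25.034709462397146 141.58454803280554 Y in tool [-0.559 -0.443  0.7  ]
```

```bash
python3 -c "
from go import *
rel(target(-.4),PV+Y*-25+Z*141)"
```

```text
16.7 cur [501.276 -70.65  180.903] [-2.14   0.007 -0.456] q [ 0.967  0.937 -0.63   2.102 -1.063  0.584 -0.488] tgt [510.18  -74.888 180.44 ]
shift cm [0.986 0.027 0.031] rot [-0.003 -0.159 -0.11 ] tool z [ 0.218  0.813 -0.54 ]
```

Request:
send_rows(rows=[[[0.3,0,0,0,-0.05,-0.035],[0.65,0,0,0,-0.105,-0.07],[0.98,0,0,0,-0.16,-0.11],[0.98,0,0,0,-0.16,-0.11]]])

```text
clock: 17.1
eef_pos: [511.4, -76.5, 181.0]
tool_rot: [-2.141, -0.003, -0.263]
force: [0.5, 0.6, 0.4]
width: 0.1
gripper_force: 0.0
```

```bash
cat > tip.py <<'E'
from go import *
s=ctrl.read_state()
R=Ro.from_euler('xyz',s['tool_rot']).as_matrix();t=s['eef_pos']+73*R[:,2]-PV;print(s['clock'],s['qpos'],'tip',t@X,t@Y,t[2],'Y in tool',R.T@Y,'F',s['force'])
E
python3 tip.py
```

```text
17.1 [ 0.873  0.932 -0.524  1.958 -0.833  0.788 -0.61 ] tip 1.1738014332789284 -26.798173037970802 141.57377499173361 Y in tool [-0.39  -0.498  0.774] F [0.493 0.559 0.447]
```

Request:
send_rows(rows=[[[-0.12,-0.15,0.23,0,0,0],[-0.23,-0.3,0.46,0,0,0],[-0.35,-0.45,0.7,0,0,0],[-0.47,-0.6,0.93,0,0,0],[-0.55,-0.7,1.08,0,0,0],[-0.62,-0.8,1.24,0,0,0],[-0.62,-0.8,1.24,0,0,0]]])

```text
clock: 17.8
eef_pos: [507.5, -60.0, 180.9]
tool_rot: [-2.139, 0.0, -0.264]
force: [-1.4, -4.2, 2.5]
width: -0.0
gripper_force: 1.7
```

```bash
python3 tip.py
```

```text
17.8 [ 0.866  0.932 -0.545  1.99  -0.86   0.751 -0.595] tip -0.4653777401082065 -9.823951834078375 141.5574617807579 Y in tool [-0.391 -0.495  0.776] F [-1.409 -4.169  2.521]
```

Request:
send_rows(rows=[[[-0.08,-0.1,0.15,0,0,0],[-0.16,-0.2,0.31,0,0,0],[-0.24,-0.3,0.47,0,0,0],[-0.32,-0.4,0.62,0,0,0],[-0.39,-0.5,0.78,0,0,0],[-0.39,-0.5,0.78,0,0,0]]])

```text
clock: 18.4
eef_pos: [506.2, -49.2, 180.8]
tool_rot: [-2.139, 0.001, -0.263]
force: [-0.1, -2.0, 2.1]
width: 0.4
gripper_force: 1.0
```

```bash
python3 tip.py
```

```text
18.4 [ 0.859  0.933 -0.558  2.007 -0.877  0.728 -0.586] tip -0.3736256747867148 1.0862661084823306 141.49756265500312 Y in tool [-0.39  -0.495  0.776] F [-0.055 -2.043  2.065]
```

Request:
send_rows(rows=[[[-0.08,-0.1,0.15,0,0,0],[-0.16,-0.2,0.31,0,0,0],[-0.24,-0.3,0.47,0,0,0],[-0.24,-0.3,0.47,0,0,0]]])

```text
clock: 18.8
eef_pos: [505.2, -43.3, 180.6]
tool_rot: [-2.139, 0.001, -0.263]
force: [-0.4, -0.8, -0.2]
width: 0.2
gripper_force: 0.4
```

```bash
python3 tip.py
```

```text
18.8 [ 0.856  0.933 -0.566  2.018 -0.888  0.714 -0.58 ] tip -0.5319614008038059 7.075305642600891 141.28494396127428 Y in tool [-0.39  -0.496  0.776] F [-0.422 -0.753 -0.159]
```

Request:
send_rows(rows=[[[-0.08,-0.1,0.15,0,0,0],[-0.16,-0.2,0.31,0,0,0],[-0.16,-0.2,0.31,0,0,0]]])

```text
clock: 19.1
eef_pos: [504.5, -38.8, 181.0]
tool_rot: [-2.138, 0.001, -0.262]
force: [-0.7, -0.1, -0.7]
width: 0.1
gripper_force: 0.0
```

```bash
python3 tip.py; python3 -c "
from h import *
cv2.imwrite('pics/6.png',cv2.resize(np.hstack([ctrl.get_image('side')['pixels'][:,:,::-1][110:220,210:320],ctrl.get_image('scene')['pixels'][:,:,::-1][140:250,190:300]]),(800,400),interpolation=cv2.INTER_CUBIC))"
```

```text
19.1 [ 0.853  0.933 -0.572  2.025 -0.896  0.705 -0.575] tip -0.669048474406011 11.649192364294297 141.75105623908732 Y in tool [-0.389 -0.495  0.777] F [-0.664 -0.051 -0.698]
```

View pics/6.png

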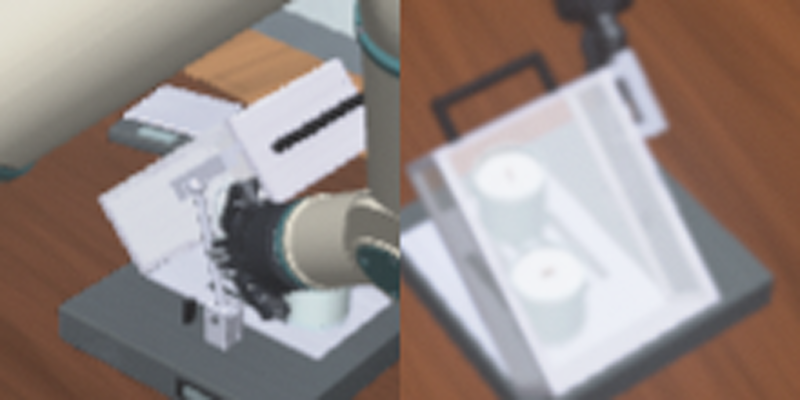

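The rod now leans toward the hinge with its ball at (197,186) in the left picture, and the hood has risen. I'll check the ball and handle pixels against the predicted seated pose.

```bash
python3 -c "
from go import *
d=ctrl.get_image('side');print('measured ball',197*.275+210-.36,186*.275+110-.36,'handle ends',275*.275+210,146*.275+110)
for a in(1.71,1.45,1.4,1.33,1.25):print(a,proj(d,PV+130*(np.cos(a)*Y+np.sin(a)*Z)+80*Z))
for t in(.62,.66,.72,.76):
  print(t,proj(d,PV+128*Y+X*65+Y*(-255*np.cos(t)+45*np.sin(t))+Z*(52+255*np.sin(t)+45*np.cos(t))))
e=ctrl.get_image('scene');print('scene handle measured ends',433*.275+190,103*.275+140,540*.275+190,57*.275+140)
for t in(.62,.66,.72,.76):
  for x in(65,165): print(t,proj(e,PV+128*Y+X*x+Y*(-255*np.cos(t)+45*np.sin(t))+Z*(52+255*np.sin(t)+45*np.cos(t))))
"
```

```text
measured ball 263.815 160.79 handle ends 285.625 150.15
1.71 [277.306 164.757]
1.45 [269.109 161.282]
1.4 [267.564 160.895]
1.33 [265.437 160.508]
1.25 [263.07  160.288]
0.62 [298.381 153.149]
0.66 [296.612 150.499]
0.72 [293.817 146.633]
0.76 [291.867 144.137]
scene handle measured ends 309.075 168.325 338.5 155.675
0.62 [222.784 155.966]
0.62 [196.058 169.276]
0.66 [224.014 155.634]
0.66 [197.137 169.029]
0.72 [225.993 155.353]
0.72 [198.892 168.882]
0.76 [227.401 155.313]
0.76 [200.153 168.937]
```

The ball comes out at a rod angle of about 1.31 and the handle at a hood angle of about 0.72, so it is seated. I'll back off.

Request:
send_rows(rows=[[[0,0,-0.7,0,0,0],[0,0,-2,0,0,0],[0,0,-4,0,0,0],[0,0,-7,0,0,0],[0,0,-10,0,0,0],[0,0,-13,0,0,0],[0,0,-13,0,0,0],[0,0,-13,0,0,0],[0,0,-13,0,0,0]]])

```text
clock: 20.2
eef_pos: [476.1, -144.5, 250.7]
tool_rot: [-2.138, 0.001, -0.262]
force: [0.5, -0.2, 0.1]
width: 0.1
gripper_force: 0.0
```

```bash
python3 tip.py; python3 -c "
from h import *
cv2.imwrite('pics/7.png',cv2.resize(np.hstack([ctrl.get_image('side')['pixels'][:,:,::-1][110:220,210:320],ctrl.get_image('scene')['pixels'][:,:,::-1][140:250,190:300]]),(800,400),interpolation=cv2.INTER_CUBIC))"
```

```text
20.2 [ 0.979  0.804 -0.473  1.908 -0.729  1.011 -0.696] tip -43.310132415261684 -89.19140022926616 211.43624087724965 Y in tool [-0.389 -0.495  0.777] F [ 0.472 -0.179  0.058]
```

View pics/7.png

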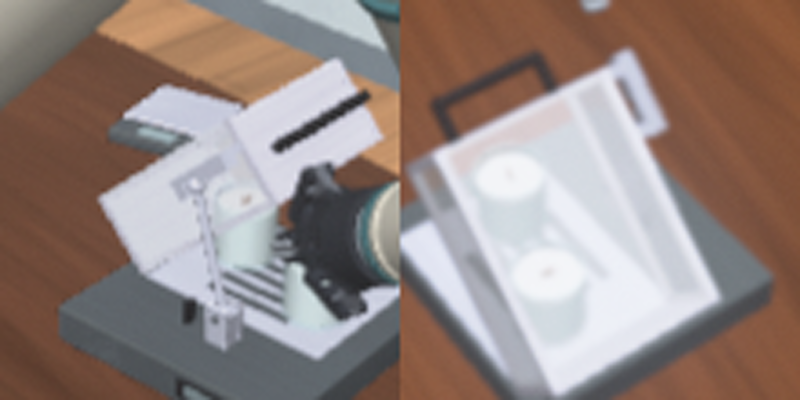

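The rod is seated with its ball at (195,185). The hood is holding half open with the gripper clear, and the candles are where they were.

```bash
python3 -c "
from cell import ctrl
print(ctrl.finish_job())"
```

```text
the job is handed in; nothing more can be done
None
```

The hood is half open (about 0.72 rad) with its weight on the prop rod, whose ball is seated in the rail socket; the arm is clear, the candles look unmoved, nothing touched the scale or spray bottle, and I handed the job in at about 20 s.

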